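Make up two gauge kits

ROBOT

A 7-joint arm with a two-finger parallel gripper is mounted at the origin on the work surface. World frame = base frame: x ahead of the robot, y to its left, z up, the work surface at z = 0. Lengths are in m, angles in rad, forces in N, time in s.
With the tool pointing down it reaches from about 0.4 to 0.85 m from the base axis. Payload 4.5 kg.
Tool frame: the origin (TCP) lies midway between the tips of the shut fingers; the grasp point (between the pads) lies 19 mm behind it; x points along the fingers, y is the direction in which the jaws open and shut, and the axes are right-handed (so a half turn about x gives the same grasp; the last joint's range is limited). The gripper opens to 88 mm and grips with 3 to 60 N. Pads are 18 mm wide; open, the fingers measure 123 mm over their backs; the gripper's body (75 mm by 187 mm) begins 45 mm behind the grasp point.
Start: joints at [1.302, 0.689, -0.195, 1.565, 0.157, 0.902, -0.215], TCP at [0.186, -0.597, 0.239] pointing down, gripper open.
Joint ranges: [-3.01, 3.01], [-0.46, 2.08], [-1.47, 1.51], [0.13, 2.56], [-1, 4.14], [0.04, 2.09], [-2.66, 2.66]. Speed limits (rad/s): [2.57, 2.57, 3.14, 3.14, 3.14, 3.14, 3.14].

INTERFACE

Orientations are given as a unit quaternion [x, y, z, w].
In Python, from plant import r gives the robot as it stands.
- The arm moves only by the tool arm_command, never from a script. Its argument "plan" is a list of rows, each a list of 5 numbers: the finger opening in m, from 0 to 0.0881, then the shift along the tool's x, y, z in m, then the turn about the tool's x in rad. In form: [[grip, dx, dy, dz, roll], ...]. A call has 1 to 12 rows; each row shifts and turns the commanded pose from where the row before left it, along the tool's axes as they then stand; what a row does not reach is not made up. A row lasts 1/8 s, in which the tool goes at most 62.5 mm and 10.7 degrees, less where a joint would pass 70% of its speed; a pose out of reach is approached as far as the arm can. A call is refused whole if a number of a shift passes 0.0625 or a number of a turn 0.188, either way. A call with a gripper value outside its range is refused whole. The fingers move at their own pace and stop on an object; "force" is the grip in N (left out, the last holds). Time passes only in rows, so rows that do not move let the fingers close. It gives the time, the measured TCP pose, the force and the opening at its end, in the units of the state.
- r.get_state(): the state, without advancing time (a new reading comes with each control period).
- r.snapshot(name): name is "scene" or "side" or "wrist"; returns (picture, depth): 384x512x3 uint8, red, green, blue; 384x512 float32, m along the optical axis (not along the pixel's ray), 0 where there is no reading.
- r.calibration(name): a dict with "fx", "fy", "cx", "cy" (pixels), "eye" and "orientation" of the camera in the world; the wrist camera has in their place "mount" (4x4, takes a point from camera to tool coordinates, whose origin is the TCP and whose axes are the tool frame's). Camera axes: x right, y down, z forward; pixel columns grow to the right and rows downward; lengths in m; the calibration is good to about 2 mm. A picture is of the moment at which its call begins: read the wrist's pose just before it. calibration takes no time and is no camera call.
- r.finish_job(): hands the job in, once; it reports no verdict.
The state is a dict: "clock": time; "q": joint angles; "qd": joint speeds; "joint_torque": joint torques, N m; "tool_pos": TCP position; "eef_rot": TCP orientation; "contact_force": force on the tool from outside, world axes, zero at the start; "moment": the same for the moment, N m; "opening": opening from 0.0 (shut) to 1.0 (fully open).
Only numpy, scipy, OpenCV 4.12 (cv2) and the standard library are available. Lean on these libraries where they do the work, as an engineer would, in place of code of your own. Each camera call takes 0.05 s, during which the arm holds its last target.

TASK

Make up two gauge kits from the stock on the grey mat. The red tray gets the brass ring in its middle well, the blue plug in its white-lined end well and the yellow plug in its black-lined end well; the wooden tray gets the white block in its smaller, bare wood well and the black ring in its larger, blue-lined well, every piece sitting fully down on the floor of its well, upright as it stands now. Gauges are delicate, so set each down without dropping or toppling it, and leave the green plug, the dark block and the amber jar standing where they are.

Things in the scene. Friction and masses are not known exactly. Their poses are not given: they have to be found in the camera images.
- case_red: Red plastic kit tray, 208 x 84 mm, 10 mm high, fixed to the bench; origin at the centre of the underside, x along its length, y across, z up. The floor of the wells is 4 mm and the tops of all walls 10 mm above the bench (walls 4 mm thick, open above). Three wells in a row along x, each 76 mm across y: white-lined, 58 mm long, centred at x = -71 mm; grey-lined middle one, 76 mm long, at x = 0; black-lined, 58 mm long, at x = +71 mm.
- case_wood: Wooden kit tray (dark wood walls), 146 x 84 mm, 10 mm high, fixed to the bench; origin at the centre of the underside, x along its length, y across, z up. The floor of the wells is 4 mm and the tops of all walls 10 mm above the bench (walls 4 mm thick, open above). Two wells along x, each 76 mm across y: the smaller, floor of bare light wood, 58 mm long, centred at x = -40 mm; the larger, blue-lined, 76 mm long, at x = +31 mm.
- plug_blue: Setting plug, one piece, standing upright: steel foot disc 34 mm diameter from 0 to 10 mm height, blue plastic handle 26 mm diameter from 10 to 44 mm, steel pin 10 mm diameter from 44 to 56 mm (the top). Origin at the centre of the underside, z up along its axis. About 0.12 kg.
- plug_yellow: Setting plug, one piece, standing upright: steel foot disc 34 mm diameter from 0 to 10 mm height, yellow plastic handle 26 mm diameter from 10 to 44 mm, steel pin 10 mm diameter from 44 to 56 mm (the top). Origin at the centre of the underside, z up along its axis. About 0.12 kg.
- plug_green: Setting plug, one piece, standing upright: steel foot disc 34 mm diameter from 0 to 10 mm height, green plastic handle 26 mm diameter from 10 to 44 mm, steel pin 10 mm diameter from 44 to 56 mm (the top). Origin at the centre of the underside, z up along its axis. About 0.12 kg. Not part of a kit: leave it.
- ring_brass: Ring gauge of yellow brass, lying flat: outer diameter 50 mm, bore 26 mm, height 32 mm. Origin at the centre of the underside, z up along its axis. About 0.3 kg.
- ring_black: Ring gauge of blackened dark steel, lying flat: outer diameter 50 mm, bore 26 mm, height 32 mm. Origin at the centre of the underside, z up along its axis. About 0.3 kg.
- block_white: Gauge block standing on end: white ceramic, 30 mm along its x, 22 mm along its y, 50 mm high. Origin at the centre of the underside, z up. About 0.12 kg.
- block_dark: Gauge block standing on end: dark steel, 30 mm along its x, 22 mm along its y, 50 mm high. Origin at the centre of the underside, z up. Not part of a kit: leave it.
- oil_jar: Small amber glass jar with a black cap, 36 mm diameter, 50 mm high, origin at the centre of the underside. Not part of a kit: leave it.

How it is judged:
By the outcome, as a careful person would: the job done as asked, in the order asked, and still so for the second after the job is handed in, with the robot touching nothing.
It also fails if it takes over 128 s, if anything falls off the work surface, if the arm or the gripper's body presses on something with over 40 N, if the wrist force passes 120 N, or if a joint passes its speed limit or range.

## Working session

There is one attempt and no reset: what is moved stays moved. The work goes in short steps, Python scripts to look and compute and a tool call to move; the robot and the scene stay as the last step left them, time stands still between calls to the robot, and variables do not carry over. Pictures are saved under pics/ and viewed, and the job is handed in when it is done.

Besides the shell and the picture viewer there is one more tool, called after "Request:" in YAML: its name, and indented under it one key for each argument. arm_command: Moves the arm, as the interface text tells. Its arguments: {"type":"object","properties":{"plan":{"type":"array","items":{"type":"array","items":{"type":"number"}}},"force":{"type":"number"}},"required":["plan"]}

```bash
ls; mkdir -p pics; python3 - <<'E'
from plant import r
import cv2,numpy as np
s=r.get_state();print(s)
for n in ["scene","side","wrist"]:
    p,d=r.snapshot(n);cv2.imwrite(f"pics/{n}0.png",p[:,:,::-1]);np.savez(f"pics/{n}0.npz",p=p,d=d)
    print(n,r.calibration(n))
E
```

```text
pics
{'clock': 0.0, 'q': array([ 1.30180249,  0.68997624, -0.19450278,  1.56633102,  0.15727794,
        0.9025018 , -0.21509034]), 'qd': array([ 1.92565045e-03,  8.09658622e-04,  3.25261231e-03, -1.08111494e-03,
       -8.75355190e-05, -2.92052763e-05, -9.29579363e-04]), 'joint_torque': array([ 2.86514869e-04, -5.27562940e+01, -1.26651976e+00, -1.53428257e+01,
       -5.25463989e-02,  6.62820734e-03,  1.73357143e-04]), 'tool_pos': array([ 0.18613182, -0.59598176,  0.23791804]), 'eef_rot': array([-0.69887397, -0.10730062,  0.69915485, -0.1060389 ]), 'contact_force': array([-0.10680335, -0.13901262,  0.06283338]), 'moment': array([ 0.00839308, -0.04143726, -0.0119201 ]), 'opening': 0.9977124419756038}
scene {'fx': 478.65197261833464, 'fy': 478.65197261833464, 'cx': 257.07803988379965, 'cy': 196.57351100946306, 'eye': array([ 0.94130224, -0.36109638,  0.93372523]), 'orientation': array([ 0.88335603,  0.37800897, -0.10964812, -0.25449683])}
side {'fx': 360.0746770453529, 'fy': 360.0746770453529, 'cx': 249.88951658874882, 'cy': 190.47694882068683, 'eye': array([0.23473484, 0.40113206, 0.5650547 ]), 'orientation': array([-0.29880803,  0.87445412, -0.35806235,  0.13354813])}
wrist {'fx': 268.648276754064, 'fy': 268.648276754064, 'cx': 257.4913947481659, 'cy': 189.24101523437483, 'mount': array([[ 4.07926481e-04, -2.70420538e-01,  9.62742212e-01,
        -1.45984653e-01],
       [ 9.99999131e-01, -1.09652926e-03, -7.31712136e-04,
        -3.55927348e-04],
       [ 1.25354500e-03,  9.62741674e-01,  2.70419856e-01,
        -6.93439183e-02],
       [ 0.00000000e+00,  0.00000000e+00,  0.00000000e+00,
         1.00000000e+00]])}
```

View pics/scene0.png

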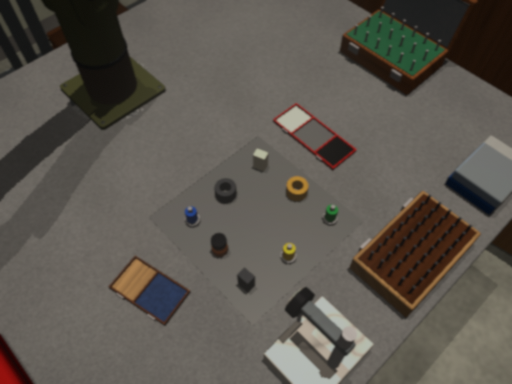

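View pics/side0.png

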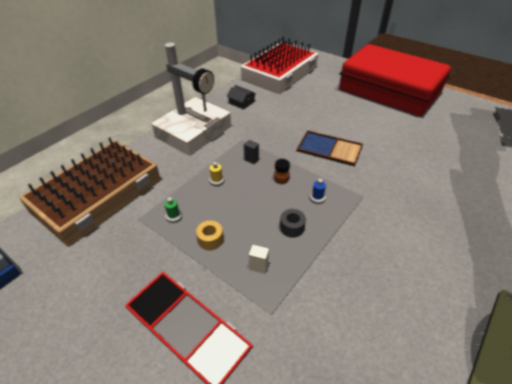

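View pics/wrist0.png

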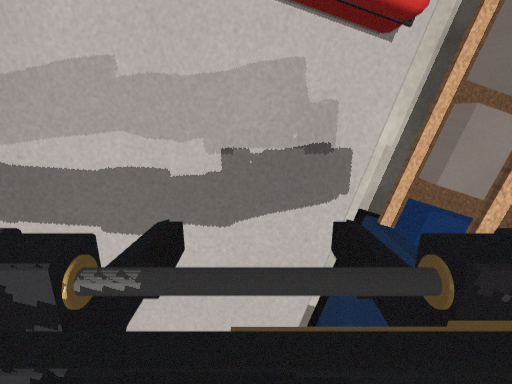

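```bash
cat > h.py <<'E'
import numpy as np,cv2
from scipy.spatial.transform import Rotation as R
from plant import r
def cam(n,st=None):
    c=r.calibration(n)
    if 'eye' in c: return c,R.from_quat(c['orientation']).as_matrix(),np.array(c['eye'])
    st=st or r.get_state(); M=R.from_quat(st['eef_rot']).as_matrix(); m=np.array(c['mount'])
    return c,M@m[:3,:3],M@m[:3,3]+st['tool_pos']
def cloud(c,Rm,e,d):
    v,u=np.mgrid[:d.shape[0],:d.shape[1]]
    P=np.stack([(u-c['cx'])/c['fx']*d,(v-c['cy'])/c['fy']*d,d],-1)
    return P@Rm.T+e
def plane(c,Rm,e,uv,z):
    uv=np.atleast_2d(uv).astype(float)
    D=np.c_[(uv[:,0]-c['cx'])/c['fx'],(uv[:,1]-c['cy'])/c['fy'],np.ones(len(uv))]@Rm.T
    return e+D*((z-e[2])/D[:,2])[:,None]
def proj(c,Rm,e,P):
    q=(np.atleast_2d(P)-e)@Rm; return np.c_[q[:,0]/q[:,2]*c['fx']+c['cx'],q[:,1]/q[:,2]*c['fy']+c['cy']]
E
python3 - <<'E'
from h import *
for n in ["scene","side"]:
    f=np.load(f"pics/{n}0.npz");p,d=f['p'],f['d']
    c,Rm,e=cam(n);W=cloud(c,Rm,e,d)
    print(n,"base px",proj(c,Rm,e,[[0,0,0],[.186,-.597,.24]]))
    ok=(d>0)
    print("mat z",[W[v,u].round(3) for u,v in ([(255,240),(170,210)] if n=="scene" else [(250,190),(270,280)])])
    m=(ok&(W[...,2]>0.012)&(W[...,2]<0.09)).astype(np.uint8)
    k,lab,st,cen=cv2.connectedComponentsWithStats(m)
    for i in range(1,k):
        if st[i,4]<25 or st[i,4]>1500: continue
        s=lab==i;Z=W[s][:,2];top=W[s][Z>np.percentile(Z,90)-.006]
        print(cen[i].round(0),st[i,4],"rgb",np.median(p[s],0),"top",np.percentile(Z,95).round(4),"topc",((top.max(0)+top.min(0))/2).round(4), "ext",np.ptp(top,axis=0).round(3))
E
```

```text
scene base px [[ 113.00960969   88.65226967]
 [-160.42563238  223.81213564]]
mat z [array([ 0.594, -0.038,  0.002]), array([ 0.405, -0.124,  0.   ])]
[66. 84.] 39 rgb [65. 64. 38.] top 0.0151 topc [-0.0848 -0.0829  0.0138] ext [0.028 0.038 0.003]
[157.  85.] 27 rgb [69. 68. 44.] top 0.0153 topc [0.085  0.0891 0.0139] ext [0.03  0.019 0.004]
[115. 114.] 33 rgb [55. 54. 33.] top 0.0154 topc [ 0.0908 -0.0546  0.0143] ext [0.032 0.02  0.004]
[261. 158.] 239 rgb [87. 83. 75.] top 0.0514 topc [0.458  0.109  0.0495] ext [0.035 0.029 0.009]
[297. 187.] 374 rgb [142. 110.  48.] top 0.0342 topc [0.5695 0.1181 0.0315] ext [0.051 0.051 0.008]
[225. 189.] 369 rgb [55. 53. 51.] top 0.034 topc [ 0.4608 -0.0041  0.0324] ext [0.048 0.047 0.009]
[331. 213.] 185 rgb [42. 82. 50.] top 0.0543 topc [0.6696 0.1177 0.0508] ext [0.021 0.022 0.013]
[191. 214.] 178 rgb [39. 60. 86.] top 0.0563 topc [ 0.4636 -0.1048  0.0527] ext [0.016 0.016 0.013]
[219. 244.] 312 rgb [36. 33. 31.] top 0.0518 topc [ 0.5585 -0.1074  0.0501] ext [0.032 0.033 0.009]
[289. 251.] 191 rgb [130. 119.  42.] top 0.0561 topc [ 0.6719 -0.
[... 1087 characters left out ...]
4]
[171. 208.] 238 rgb [56.  93.5 63.5] top 0.0551 topc [0.6676 0.1225 0.0504] ext [0.019 0.022 0.013]
[292. 221.] 506 rgb [63.5 62.  61.5] top 0.0326 topc [ 0.4604 -0.0014  0.0301] ext [0.05  0.048 0.007]
[209. 233.] 538 rgb [193.  149.5  73. ] top 0.0328 topc [0.5687 0.1202 0.0302] ext [0.048 0.048 0.007]
[258. 257.] 395 rgb [139. 133. 116.] top 0.0505 topc [0.4571 0.112  0.048 ] ext [0.034 0.029 0.007]
[  6. 268.] 317 rgb [31. 47. 59.] top 0.0533 topc [0.8016 0.3955 0.05  ] ext [0.017 0.013 0.015]
[508. 299.] 41 rgb [78. 76. 52.] top 0.0139 topc [ 0.0916 -0.0845  0.0134] ext [0.014 0.023 0.003]
[505. 375.] 25 rgb [80. 78. 50.] top 0.0135 topc [0.0676 0.0464 0.013 ] ext [0.01  0.015 0.002]
```

```bash
cat > tray.py <<'E'
from h import *
print("toolR\n",R.from_quat(r.get_state()['eef_rot']).as_matrix().round(3))
for n in ["scene","side"]:
    f=np.load(f"pics/{n}0.npz");p,d=f['p'],f['d']
    c,Rm,e=cam(n)
    hsv=cv2.cvtColor(p,cv2.COLOR_RGB2HSV)
    P0=cloud(c,Rm,e,d)
    near=(P0[...,0]>.3)&(P0[...,0]<.75)&(abs(P0[...,1])<.4)&(P0[...,2]<.02)&(d>0)
    H,S,V=cv2.split(hsv)
    def rect(m,z,name):
        m=m.astype(np.uint8);k,l,st,cen=cv2.connectedComponentsWithStats(m)
        i=1+np.argmax(st[1:,4]);ys,xs=np.where(l==i)
        w=plane(c,Rm,e,np.c_[xs,ys],z)[:,:2]
        hull=cv2.convexHull((w*1000).astype(np.float32))
        (cx,cy),(a,b),ang=cv2.minAreaRect(hull)
        print(n,name,"px",cen[i].round(),st[i,4],"c",round(cx,1),round(cy,1),"size",round(a,1),round(b,1),"ang",round(ang,1))
    rect(near&((H<8)|(H>172))&(S>140),.010,"red")
    rect(near&(H>100)&(H<125)&(S>80)&(P0[...,2]<.01),.004,"bluewell")
    rect(near&(H>8)&(H<22)&(S>60)&(V>70)&(P0[...,2]<.015)&(P0[...,1]<-.1),.004,"woodwell")
    blk=near&(P0[...,1]>.1)&(P0[...,2]<.012)
    rect(blk&(V<40),.004,"blackwell")
    rect(blk&(V>150)&(S<60),.004,"whitewell")
E
python3 tray.py
```

```text
toolR
 [[-0.001  0.298 -0.954]
 [ 0.001 -0.954 -0.298]
 [-1.    -0.001  0.   ]]
scene red px [328. 147.] 389 c 512.2 265.7 size 85.6 152.1 ang 89.0
scene bluewell px [161. 297.] 1188 c 555.0 -264.8 size 70.9 72.2 ang 13.9
scene woodwell px [135. 279.] 1255 c 523.8 -271.8 size 147.4 84.9 ang 13.8
scene blackwell px [335. 151.] 432 c 551.8 270.9 size 66.3 48.7 ang 89.2
scene whitewell px [293. 119.] 415 c 410.0 271.6 size 69.2 52.5 ang 89.2
side red px [181. 323.] 1294 c 481.4 271.2 size 83.9 208.6 ang 89.0
side bluewell px [318. 143.] 473 c 558.1 -267.5 size 71.9 67.0 ang 13.7
side woodwell px [344. 149.] 622 c 528.0 -276.0 size 147.0 86.4 ang 14.1
side blackwell px [156. 299.] 1125 c 555.9 268.5 size 70.7 50.6 ang 88.8
side whitewell px [107. 318.] 10713 c 575.1 314.0 size 345.1 172.0 ang 0.0
```

```bash
python3 - <<'E'
import cv2
a=cv2.imread('pics/scene0.png')[90:340,90:390]
cv2.imwrite('pics/scene0z.png',cv2.resize(a,(720,600),interpolation=cv2.INTER_CUBIC))
E
```

```text
(no output)
```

View pics/scene0z.png

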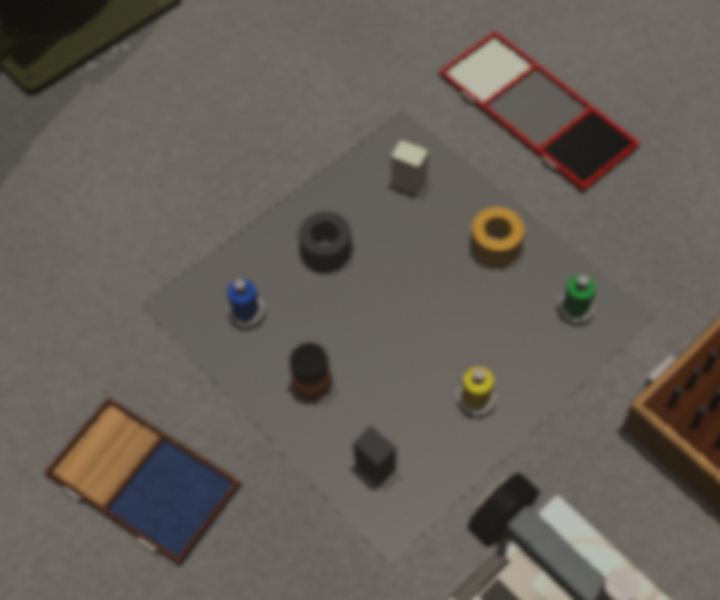

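```bash
cat > go.py <<'E'
# usage: go.py x y [z] [theta_deg]: displacement to target in present tool axes
import sys
from h import *
s=r.get_state();M=R.from_quat(s['eef_rot']).as_matrix();a=[float(v) for v in sys.argv[1:]]
th=np.degrees(np.arctan2(M[1,1],M[0,1]))
t=np.array(a[:2]+[a[2] if len(a)>2 else s['tool_pos'][2]])
print("clock",s['clock'],"pos",s['tool_pos'].round(4),"theta",th.round(2),"open",round(s['opening']*88.1,1),"F",s['contact_force'].round(1),"q",s['q'].round(2))
print("shift tool xyz mm",(M.T@(t-s['tool_pos'])*1000).round(1), "tilt",M[:,0].round(4))
if len(a)>3: print("roll rad",-np.radians(a[3]-th))
E
python3 go.py .569 .119
python3 - <<'E'
from h import *
for n in ["scene","side"]:
    f=np.load(f"pics/{n}0.npz");p,d=f['p'],f['d'];c,Rm,e=cam(n);W=cloud(c,Rm,e,d)
    for nm,x,y,h in [("white",.4575,.1105,.05),("dark",.655,-.119,.05)]:
        m=(np.hypot(W[...,0]-x,W[...,1]-y)<.03)&(W[...,2]>h-.004)
        # top face only: bright by depth height
        ys,xs=np.where(m);w=plane(c,Rm,e,np.c_[xs,ys],h)[:,:2]*1000
        print(n,nm,len(xs),cv2.minAreaRect(cv2.convexHull(w.astype(np.float32))))
    for nm,x,y in [("brass",.569,.119),("black",.4605,-.003)]:
        m=(np.hypot(W[...,0]-x,W[...,1]-y)<.035)&(W[...,2]>.028)
        ys,xs=np.where(m);w=plane(c,Rm,e,np.c_[xs,ys],.032)[:,:2]*1000
        print(n,nm,cv2.minEnclosingCircle(w.astype(np.float32)))
E
```

```text
clock 0.15 pos [ 0.1862 -0.5961  0.2381] theta -72.65 open 88.0 F [ 0.6  0.7 -0. ] q [ 1.3   0.69 -0.19  1.57  0.16  0.9  -0.22]
shift tool xyz mm [   0.7 -568.4 -578.7] tilt [-5.0e-04  1.3e-03 -1.0e+00]
scene white 107 ((459.218505859375, 108.73988342285156), (30.623353958129883, 23.312042236328125), 21.25387954711914)
scene dark 161 ((655.4784545898438, -121.14380645751953), (30.270261764526367, 21.60196304321289), 0.020943015813827515)
scene brass ((570.635009765625, 116.59298706054688), 25.38016128540039)
scene black ((462.17535400390625, -5.195680141448975), 25.75988006591797)
side white 199 ((456.53857421875, 113.04811096191406), (30.09212875366211, 24.34162712097168), 20.35018539428711)
side dark 94 ((653.4488525390625, -115.85332489013672), (30.114789962768555, 26.497575759887695), 5.463796615600586)
side brass ((568.1338500976562, 120.7998046875), 25.476551055908203)
side black ((459.5982360839844, -0.43292924761772156), 25.270509719848633)
```

Request:
arm_command:
  plan:
    - [0.0881, 0, -0.02, -0.02, 0]
    - [0.0881, 0, -0.04, -0.04, 0]
    - [0.0881, 0, -0.04, -0.04, 0]
    - [0.0881, 0, -0.04, -0.04, 0]
    - [0.0881, 0, -0.04, -0.04, 0]
    - [0.0881, 0, -0.04, -0.04, 0]
    - [0.0881, 0, -0.04, -0.04, 0]
    - [0.0881, 0, -0.04, -0.04, 0]
    - [0.0881, 0, -0.04, -0.04, 0]
    - [0.0881, 0, -0.04, -0.04, 0]
    - [0.0881, 0, -0.04, -0.04, 0]
    - [0.0881, 0, -0.04, -0.04, 0]
  force: 25

```text
clock: 1.65
tool_pos: [0.4889, -0.0186, 0.2387]
eef_rot: [-0.699, -0.107, 0.699, -0.107]
contact_force: [0.8, -0.6, 0.1]
opening: 0.998
```

```bash
python3 go.py .5693 .1187 .15 89
```

```text
clock 1.65 pos [ 0.4889 -0.0186  0.2387] theta -72.65 open 87.9 F [ 0.8 -0.6  0.1] q [ 0.03  0.51 -0.13  1.97  0.1   0.67 -1.43]
shift tool xyz mm [  88.6 -107.1 -117.7] tilt [ 0.e+00 -3.e-04 -1.e+00]
roll rad -2.8213134663579136
```

Request:
arm_command:
  plan:
    - [0.0881, 0, -0.04, -0.04, 0]
    - [0.0881, 0, -0.04, -0.04, 0]
    - [0.0881, 0, -0.027, -0.038, 0]
    - [0.0881, 0, 0, 0, -0.188]
    - [0.0881, 0.01, 0, 0, -0.188]
    - [0.0881, 0.01, 0, 0, -0.188]
    - [0.0881, 0.01, 0, 0, -0.188]
    - [0.0881, 0.01, 0, 0, -0.188]
    - [0.0881, 0.01, 0, 0, -0.188]
    - [0.0881, 0.01, 0, 0, -0.188]
    - [0.0881, 0.01, 0, 0, -0.188]
    - [0.0881, 0.01, 0, 0, -0.188]

```text
clock: 3.15
tool_pos: [0.5689, 0.1168, 0.1581]
eef_rot: [0.383, 0.594, -0.383, 0.594]
contact_force: [-1.1, -1.2, 0.1]
opening: 1.004
```

Request:
arm_command:
  plan:
    - [0.0881, 0, 0, 0, -0.188]
    - [0.0881, 0, 0, 0, -0.188]
    - [0.0881, 0, 0, 0, -0.188]
    - [0.0881, 0, 0, 0, -0.188]
    - [0.0881, 0, 0, 0, -0.188]
    - [0.0881, 0, 0, 0, -0.188]
    - [0.0881, 0, 0, 0, 0]

```text
clock: 4.03
tool_pos: [0.5689, 0.1166, 0.1582]
eef_rot: [0.01, 0.707, -0.01, 0.707]
contact_force: [-0.6, 0.9, 0.1]
opening: 0.999
```

```bash
python3 go.py .5693 .1187 .009 89; python3 - <<'E'
from h import *
s=r.get_state();c,Rm,e=cam("wrist",s);p,d=r.snapshot("wrist");cv2.imwrite("pics/w1.png",p[:,:,::-1])
W=cloud(c,Rm,e,d);
print(proj(c,Rm,e,[[.5693,.1187,.032]]))
m=(d>0)&(W[...,2]>.028)&(W[...,2]<.036)&(np.hypot(W[...,0]-.5693,W[...,1]-.1187)<.045)
ys,xs=np.where(m);w=plane(c,Rm,e,np.c_[xs,ys],.032)[:,:2]*1000
print(len(w),cv2.minEnclosingCircle(w.astype(np.float32)))
E
```

```text
clock 4.025 pos [0.5689 0.1166 0.1582] theta 88.35 open 88.0 F [-0.6  0.9  0.1] q [ 0.18  0.86 -0.84  1.76  0.8   0.9   0.52]
shift tool xyz mm [149.2   2.1   0.5] tilt [-1.e-03  2.e-04 -1.e+00]
roll rad -0.011301645688731082
[[259.18579699 183.49464938]]
1258 ((567.8677978515625, 118.3373794555664), 24.872758865356445)
```

View pics/w1.png

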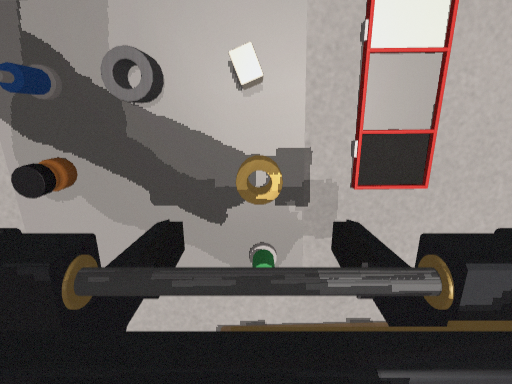

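Request:
arm_command:
  plan:
    - [0.0881, 0.03, 0.001, -0.0005, 0]
    - [0.0881, 0.04, 0, 0, 0]
    - [0.0881, 0.04, 0, 0, 0]
    - [0.0881, 0.02, 0, 0, 0]
    - [0.0881, 0.012, 0, 0, 0]
    - [0.0881, 0.006, 0, 0, 0]
    - [0.0881, 0, 0, 0, 0]
    - [0.04, 0, 0, 0, 0]
    - [0.04, 0, 0, 0, 0]
    - [0.04, 0, 0, 0, 0]
    - [0.04, 0, 0, 0, 0]
    - [0.04, 0, 0, 0, 0]

```text
clock: 5.58
tool_pos: [0.5686, 0.1181, 0.0108]
eef_rot: [0.009, 0.707, -0.009, 0.707]
contact_force: [0.7, -1.2, 0.3]
opening: 0.565
```

```bash
python3 go.py .481 .271 .06
```

```text
clock 5.575 pos [0.5686 0.1181 0.0108] theta 88.48 open 49.7 F [ 0.7 -1.2  0.3] q [ 0.09  1.06 -0.66  1.81  1.05  0.67  0.33]
shift tool xyz mm [-49.2 150.6 -91.6] tilt [ 2.e-04  1.e-04 -1.e+00]
```

Request:
arm_command:
  plan:
    - [0.04, -0.01, 0, 0, 0]
    - [0.04, -0.025, 0, 0, 0]
    - [0.04, -0.02, 0, 0, 0]
    - [0.04, -0.005, 0.02, -0.012, 0]
    - [0.04, 0, 0.03, -0.018, 0]
    - [0.04, 0, 0.035, -0.021, 0]
    - [0.04, 0, 0.035, -0.021, 0]
    - [0.04, 0, 0.02, -0.012, 0]
    - [0.04, 0, 0.01, -0.0075, 0]
    - [0.04, 0, 0, 0, 0]

```text
clock: 6.82
tool_pos: [0.4808, 0.2705, 0.0709]
eef_rot: [0.009, 0.707, -0.009, 0.707]
contact_force: [0.5, -0.6, -3.6]
opening: 0.565
```

```bash
python3 go.py .481 .271 .0155; cat > look.py <<'E'
import sys
from h import *
k=sys.argv[1]
s=r.get_state()
for n in sys.argv[2:]:
    c,Rm,e=cam(n,s);p,d=r.snapshot(n);cv2.imwrite(f"pics/{n}{k}.png",p[:,:,::-1]);np.savez(f"pics/{n}{k}.npz",p=p,d=d,R=Rm,e=e)
E
python3 look.py 2 wrist; python3 - <<'E'
from h import *
f=np.load("pics/wrist2.npz");p,d,Rm,e=f['p'],f['d'],f['R'],f['e'];c=r.calibration('wrist')
W=cloud(c,Rm,e,d)
hsv=cv2.cvtColor(p,cv2.COLOR_RGB2HSV);H,S,V=cv2.split(hsv)
m=((H<8)|(H>172))&(S>140)&(W[...,2]<.03)&(d>0)&(W[...,1]>.15)
ys,xs=np.where(m);w=plane(c,Rm,e,np.c_[xs,ys],.01)[:,:2]*1000
print(len(w),cv2.minAreaRect(cv2.convexHull(w.astype(np.float32))))
E
```

```text
clock 6.825 pos [0.4808 0.2705 0.0709] theta 88.56 open 49.8 F [ 0.5 -0.6 -3.6] q [-0.2   0.94 -0.7   1.89  0.97  0.69  0.04]
shift tool xyz mm [55.4  0.5  0.2] tilt [ 1.e-04 -3.e-04 -1.e+00]
3805 ((481.14837646484375, 269.9418029785156), (83.4427261352539, 206.42039489746094), 88.87482452392578)
```

View pics/wrist2.png

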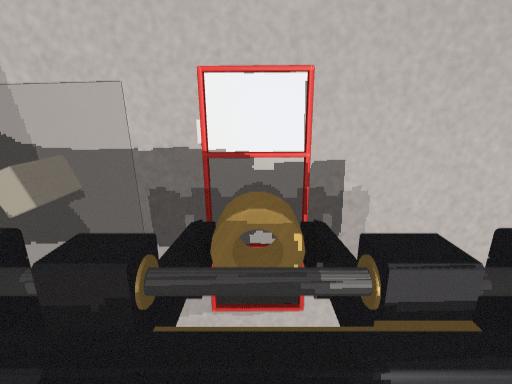

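Request:
arm_command:
  plan:
    - [0.04, 0.015, 0, 0, 0]
    - [0.04, 0.02, 0, 0, 0]
    - [0.04, 0.012, 0, 0, 0]
    - [0.04, 0.004, 0, 0, 0]
    - [0.04, 0.002, 0, 0, 0]
    - [0.04, 0.001, 0, 0, 0]
    - [0.04, 0, 0, 0, 0]

```text
clock: 7.75
tool_pos: [0.4812, 0.2705, 0.017]
eef_rot: [0.009, 0.707, -0.009, 0.707]
contact_force: [-0.1, 0.0, -3.3]
opening: 0.563
```

Request:
arm_command:
  plan:
    - [0.04, 0.001, 0, 0, 0]
    - [0.04, 0.001, 0, 0, 0]
    - [0.04, 0.0, 0, 0, 0]

```text
clock: 8.12
tool_pos: [0.4811, 0.2704, 0.0149]
eef_rot: [0.009, 0.707, -0.009, 0.707]
contact_force: [0.4, -0.2, -1.7]
opening: 0.566
```

Request:
arm_command:
  plan:
    - [0.04, 0.0005, 0, 0, 0]
    - [0.04, 0.0005, 0, 0, 0]
    - [0.04, 0.0, 0, 0, 0]

```text
clock: 8.5
tool_pos: [0.4812, 0.2703, 0.0148]
eef_rot: [0.009, 0.707, -0.009, 0.707]
contact_force: [-1.7, -1.9, 6.7]
opening: 0.561
```

Request:
arm_command:
  plan:
    - [0.055, 0, 0, 0, 0]
    - [0.064, 0, 0, 0, 0]
    - [0.064, 0, 0, 0, 0]
    - [0.064, -0.005, 0, 0, 0]
    - [0.064, -0.02, 0, 0, 0]
    - [0.064, -0.04, 0, 0, 0]
    - [0.064, -0.04, 0, 0, 0]
    - [0.064, -0.01, 0, 0, 0]

```text
clock: 9.5
tool_pos: [0.4819, 0.2714, 0.1311]
eef_rot: [0.01, 0.706, -0.008, 0.708]
contact_force: [0.2, -0.9, -0.2]
opening: 0.724
```

```bash
python3 go.py .4624 -.1032 .013 89; python3 look.py 3 wrist
```

```text
clock 9.5 pos [0.4819 0.2714 0.1311] theta 88.49 open 63.8 F [ 0.2 -0.9 -0.2] q [-0.15  0.86 -0.78  1.87  0.86  0.79  0.14]
shift tool xyz mm [ 117.1 -375.3  -10. ] tilt [ 0.0032  0.0026 -1.    ]
roll rad -0.008871689633126699
```

View pics/wrist3.png

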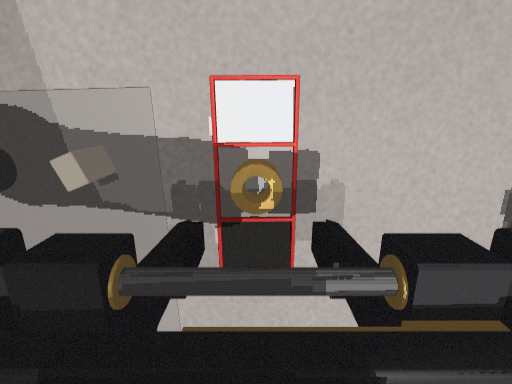

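Request:
arm_command:
  plan:
    - [0.064, 0, -0.02, 0, 0]
    - [0.064, 0, -0.035, -0.001, 0]
    - [0.064, 0, -0.04, -0.001, 0]
    - [0.064, 0, -0.04, -0.001, 0]
    - [0.064, 0, -0.04, -0.001, 0]
    - [0.064, 0, -0.04, -0.001, 0]
    - [0.064, 0, -0.04, -0.001, 0]
    - [0.064, 0, -0.04, -0.001, 0]
    - [0.064, 0, -0.04, -0.001, 0]
    - [0.064, 0, -0.03, -0.001, 0]
    - [0.064, 0, -0.01, -0.001, 0]
    - [0.064, 0, 0, 0, 0]

```text
clock: 11.05
tool_pos: [0.4602, -0.1046, 0.128]
eef_rot: [0.01, 0.708, -0.01, 0.706]
contact_force: [0.7, 0.2, 0.4]
opening: 0.726
```

```bash
python3 look.py 4 wrist;python3 - <<'E'
from h import *
f=np.load("pics/wrist4.npz");p,d,Rm,e=f['p'],f['d'],f['R'],f['e'];c=r.calibration('wrist')
W=cloud(c,Rm,e,d)
m=(d>0)&(np.hypot(W[...,0]-.4624,W[...,1]+.1032)<.03)&(W[...,2]>.051)&(W[...,2]<.062)
print(m.sum(),W[m].mean(0), (W[m].max(0)+W[m].min(0))/2,np.ptp(W[m],axis=0))
E
python3 go.py .4624 -.1032 .013 89
```

```text
113 [ 0.46005486 -0.10388018  0.05549697] [ 0.46051182 -0.10383548  0.05447862] [0.0090472  0.0087533  0.00644373]
clock 11.1 pos [ 0.4607 -0.1035  0.1284] theta 88.53 open 64.0 F [0.7 0.4 0.1] q [ 0.59  0.8  -0.78  2.1   0.96  0.66  0.68]
shift tool xyz mm [115.4   0.2   1.7] tilt [-6.0e-04  1.1e-03 -1.0e+00]
roll rad -0.008159423482288798
```

View pics/wrist4.png

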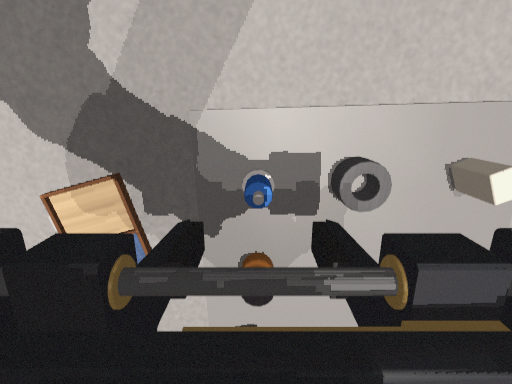

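Request:
arm_command:
  plan:
    - [0.064, 0.025, 0, 0.0005, 0]
    - [0.064, 0.035, 0, 0, 0]
    - [0.064, 0.03, 0, 0, 0]
    - [0.064, 0.015, 0, 0, 0]
    - [0.064, 0.008, 0, 0, 0]
    - [0.064, 0, 0, 0, 0]
    - [0.02, 0, 0, 0, 0]
    - [0.02, 0, 0, 0, 0]
    - [0.02, 0, 0, 0, 0]
    - [0.02, 0, 0, 0, 0]
    - [0.02, 0, 0, 0, 0]
  force: 25

```text
clock: 12.48
tool_pos: [0.4618, -0.1043, 0.0159]
eef_rot: [0.009, 0.707, -0.009, 0.707]
contact_force: [-0.1, -0.4, 2.4]
opening: 0.287
```

```bash
python3 go.py .410 .2715 .13
```

```text
clock 12.475 pos [ 0.4618 -0.1043  0.0159] theta 88.49 open 25.3 F [-0.1 -0.4  2.4] q [ 0.46  0.98 -0.56  2.14  1.36  0.47  0.33]
shift tool xyz mm [-114.1  374.3  -61.6] tilt [ 4.e-04 -1.e-04 -1.e+00]
```

Request:
arm_command:
  plan:
    - [0.02, -0.01, 0, 0, 0]
    - [0.02, -0.03, 0, 0, 0]
    - [0.02, -0.035, 0, 0, 0]
    - [0.02, -0.015, 0, 0, 0]
    - [0.02, -0.005, 0.02, -0.003, 0]
    - [0.02, 0, 0.035, -0.006, 0]
    - [0.02, 0, 0.04, -0.007, 0]
    - [0.02, 0, 0.04, -0.007, 0]
    - [0.02, 0, 0.04, -0.007, 0]
    - [0.02, 0, 0.04, -0.007, 0]
    - [0.02, 0, 0.04, -0.007, 0]
    - [0.02, 0, 0.04, -0.007, 0]

```text
clock: 13.98
tool_pos: [0.418, 0.1929, 0.1105]
eef_rot: [0.009, 0.707, -0.01, 0.707]
contact_force: [0.8, 0.8, -1.2]
opening: 0.287
```

Request:
arm_command:
  plan:
    - [0.02, 0, 0.04, -0.007, 0]
    - [0.02, 0, 0.025, -0.004, 0]
    - [0.02, 0, 0.01, 0, 0]
    - [0.02, 0, 0, 0, 0]
    - [0.02, 0, 0, 0, 0]

```text
clock: 14.6
tool_pos: [0.4097, 0.2653, 0.1104]
eef_rot: [0.009, 0.707, -0.011, 0.707]
contact_force: [0.7, -0.1, -1.4]
opening: 0.283
```

```bash
python3 go.py .410 .2715 .0195; python3 look.py 5 wrist
```

```text
clock 14.6 pos [0.4097 0.2653 0.1104] theta 88.4 open 25.0 F [ 0.7 -0.1 -1.4] q [-0.24  0.83 -0.71  2.07  0.96  0.63 -0.09]
shift tool xyz mm [90.9  6.4  0.2] tilt [-2.0e-04 -2.2e-03 -1.0e+00]
```

View pics/wrist5.png

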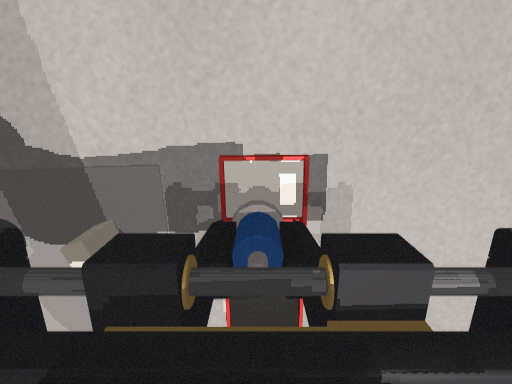

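Request:
arm_command:
  plan:
    - [0.02, 0.015, 0.004, 0, 0]
    - [0.02, 0.03, 0.0025, 0, 0]
    - [0.02, 0.025, 0, 0, 0]
    - [0.02, 0.012, 0, 0, 0]
    - [0.02, 0.004, 0, 0, 0]
    - [0.02, 0.002, 0, 0, 0]
    - [0.02, 0.001, 0, 0, 0]
    - [0.02, 0, 0, 0, 0]

```text
clock: 15.65
tool_pos: [0.4098, 0.2738, 0.022]
eef_rot: [0.009, 0.707, -0.009, 0.707]
contact_force: [0.3, -1.0, -1.4]
opening: 0.283
```

Request:
arm_command:
  plan:
    - [0.02, 0.001, 0, 0, 0]
    - [0.02, 0.001, 0, 0, 0]
    - [0.02, 0.0005, 0, 0, 0]
    - [0.02, 0.0, 0, 0, 0]

```text
clock: 16.15
tool_pos: [0.4097, 0.2738, 0.0199]
eef_rot: [0.009, 0.707, -0.009, 0.707]
contact_force: [-0.7, -0.0, 6.4]
opening: 0.286
```

Request:
arm_command:
  plan:
    - [0.035, 0, 0, 0, 0]
    - [0.05, 0, 0, 0, 0]
    - [0.05, 0, 0, 0, 0]
    - [0.05, -0.01, 0, 0, 0]
    - [0.05, -0.03, 0, 0, 0]
    - [0.05, -0.04, 0, 0, 0]
    - [0.06, -0.03, 0, 0, 0]
    - [0.06, -0.01, 0, 0, 0]

```text
clock: 17.15
tool_pos: [0.4101, 0.2743, 0.1411]
eef_rot: [0.01, 0.706, -0.009, 0.708]
contact_force: [-0.5, -0.6, 0.5]
opening: 0.674
```

```bash
python3 go.py .671 -.0118 .14; python3 look.py 6 wrist
```

```text
clock 17.15 pos [0.4101 0.2743 0.1411] theta 88.49 open 59.4 F [-0.5 -0.6  0.5] q [-0.23  0.78 -0.76  2.03  0.87  0.68 -0.02]
shift tool xyz mm [   1.1 -279.1  268.4] tilt [ 0.0022  0.0019 -1.    ]
```

View pics/wrist6.png

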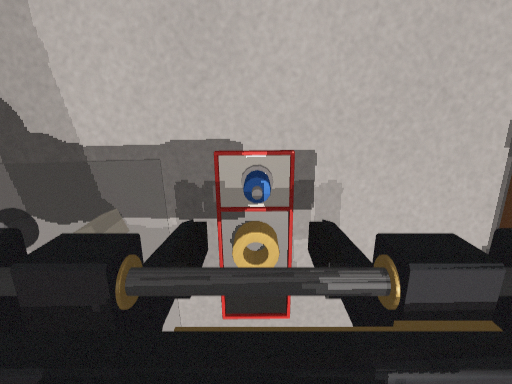

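Blue plug stands upright within the white well at (257,185). Next the yellow plug.

Request:
arm_command:
  plan:
    - [0.06, 0, -0.014, 0.014, 0]
    - [0.06, 0, -0.03, 0.028, 0]
    - [0.06, 0, -0.03, 0.029, 0]
    - [0.06, 0, -0.03, 0.029, 0]
    - [0.06, 0, -0.03, 0.029, 0]
    - [0.06, 0, -0.03, 0.029, 0]
    - [0.06, 0, -0.03, 0.029, 0]
    - [0.06, 0, -0.03, 0.029, 0]
    - [0.06, 0, -0.03, 0.029, 0]
    - [0.06, 0, -0.015, 0.014, 0]
    - [0.06, 0, -0.009, 0.009, 0]
    - [0.06, 0, 0, 0, 0]

```text
clock: 18.7
tool_pos: [0.6699, -0.0115, 0.1382]
eef_rot: [0.009, 0.707, -0.01, 0.707]
contact_force: [-0.3, 0.4, -0.2]
opening: 0.678
```

```bash
python3 look.py 7 wrist;python3 - <<'E'
from h import *
f=np.load("pics/wrist7.npz");p,d,Rm,e=f['p'],f['d'],f['R'],f['e'];c=r.calibration('wrist')
W=cloud(c,Rm,e,d)
m=(d>0)&(np.hypot(W[...,0]-.671,W[...,1]+.0118)<.03)&(W[...,2]>.051)&(W[...,2]<.062)
print(m.sum(),W[m].mean(0), (W[m].max(0)+W[m].min(0))/2,np.ptp(W[m],axis=0))
E
python3 go.py .671 -.0118 .014 89
```

```text
100 [ 0.6694198 -0.0130743  0.0556139] [ 0.66969965 -0.01340652  0.05446086] [0.00931194 0.00901966 0.00628096]
clock 18.75 pos [ 0.6695 -0.0104  0.1386] theta 88.54 open 60.2 F [-0.   0.7  0.2] q [ 0.34  0.98 -0.82  1.48  0.79  1.03  0.87]
shift tool xyz mm [124.6  -1.4   1.7] tilt [-1.3e-03  4.0e-04 -1.0e+00]
roll rad -0.0079537670238929
```

View pics/wrist7.png

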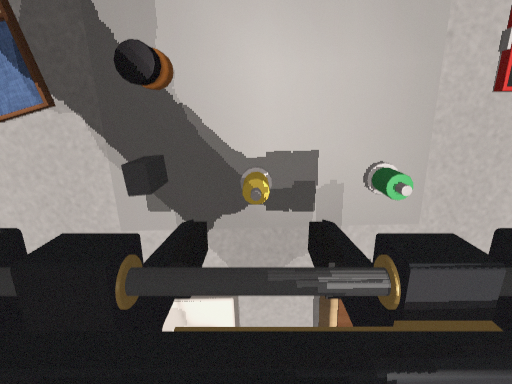

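Request:
arm_command:
  plan:
    - [0.06, 0.025, -0.001, 0.0005, 0]
    - [0.06, 0.035, 0, 0, 0]
    - [0.06, 0.035, 0, 0, 0]
    - [0.06, 0.018, 0, 0, 0]
    - [0.06, 0.01, 0, 0, 0]
    - [0.06, 0, 0, 0, 0]
    - [0.02, 0, 0, 0, 0]
    - [0.02, 0, 0, 0, 0]
    - [0.02, 0, 0, 0, 0]
    - [0.02, 0, 0, 0, 0]
    - [0.02, 0, 0, 0, 0]

```text
clock: 20.12
tool_pos: [0.6709, -0.0125, 0.0166]
eef_rot: [0.009, 0.707, -0.01, 0.707]
contact_force: [-0.9, -1.7, 3.6]
opening: 0.286
```

```bash
python3 go.py .552 .2695 .13
```

```text
clock 20.125 pos [ 0.6709 -0.0125  0.0166] theta 88.48 open 25.2 F [-0.9 -1.7  3.6] q [ 0.31  1.14 -0.73  1.52  0.93  0.86  0.77]
shift tool xyz mm [-113.6  278.7 -126.3] tilt [ 5.e-04 -5.e-04 -1.e+00]
```

Request:
arm_command:
  plan:
    - [0.02, -0.01, 0, 0, 0]
    - [0.02, -0.03, 0, 0, 0]
    - [0.02, -0.035, 0, 0, 0]
    - [0.02, -0.015, 0, 0, 0]
    - [0.02, -0.005, 0.02, -0.009, 0]
    - [0.02, 0, 0.035, -0.016, 0]
    - [0.02, 0, 0.04, -0.018, 0]
    - [0.02, 0, 0.04, -0.018, 0]
    - [0.02, 0, 0.04, -0.018, 0]
    - [0.02, 0, 0.04, -0.018, 0]
    - [0.02, 0, 0.035, -0.016, 0]
    - [0.02, 0, 0.02, -0.009, 0]

```text
clock: 21.62
tool_pos: [0.5543, 0.2631, 0.111]
eef_rot: [0.008, 0.707, -0.008, 0.707]
contact_force: [-0.3, 0.0, -1.1]
opening: 0.287
```

Request:
arm_command:
  plan:
    - [0.02, 0, 0.008, -0.004, 0]
    - [0.02, 0, 0, 0, 0]
    - [0.02, 0, 0, 0, 0]

```text
clock: 22.0
tool_pos: [0.553, 0.2669, 0.1109]
eef_rot: [0.01, 0.707, -0.011, 0.707]
contact_force: [0.2, -1.0, -1.2]
opening: 0.284
```

```bash
python3 go.py .552 .2695 .02; python3 look.py 8 wrist
```

```text
clock 22.0 pos [0.553  0.2669 0.1109] theta 88.34 open 25.0 F [ 0.2 -1.  -1.2] q [-0.12  0.95 -0.76  1.68  0.83  0.87  0.29]
shift tool xyz mm [90.9  2.8 -1.1] tilt [ 4.0e-04 -1.8e-03 -1.0e+00]
```

View pics/wrist8.png

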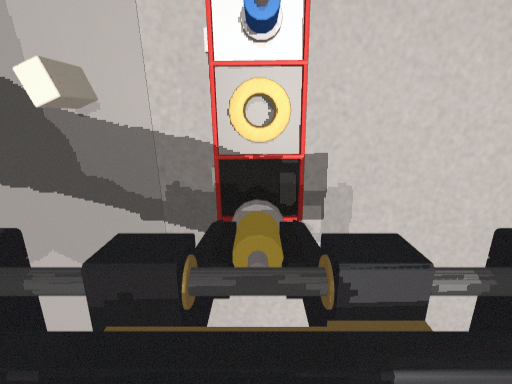

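Request:
arm_command:
  plan:
    - [0.02, 0.015, 0.002, -0.001, 0]
    - [0.02, 0.03, 0, 0, 0]
    - [0.02, 0.025, 0, 0, 0]
    - [0.02, 0.012, 0, 0, 0]
    - [0.02, 0.004, 0, 0, 0]
    - [0.02, 0.002, 0, 0, 0]
    - [0.02, 0.001, 0, 0, 0]
    - [0.02, 0, 0, 0, 0]

```text
clock: 23.05
tool_pos: [0.5514, 0.2712, 0.0227]
eef_rot: [0.009, 0.707, -0.009, 0.707]
contact_force: [0.4, 0.9, -1.4]
opening: 0.292
```

Request:
arm_command:
  plan:
    - [0.02, 0.001, 0, 0, 0]
    - [0.02, 0.0005, 0, 0, 0]
    - [0.02, 0.0, 0, 0, 0]

```text
clock: 23.42
tool_pos: [0.551, 0.271, 0.0207]
eef_rot: [0.009, 0.707, -0.009, 0.707]
contact_force: [-0.2, -0.1, -1.9]
opening: 0.287
```

Request:
arm_command:
  plan:
    - [0.02, 0.0005, 0, 0, 0]
    - [0.02, 0.0005, 0, 0, 0]
    - [0.02, 0.0, 0, 0, 0]

```text
clock: 23.8
tool_pos: [0.5511, 0.271, 0.0206]
eef_rot: [0.009, 0.707, -0.009, 0.707]
contact_force: [-1.8, -1.7, 6.4]
opening: 0.285
```

Request:
arm_command:
  plan:
    - [0.035, 0, 0, 0, 0]
    - [0.05, 0, 0, 0, 0]
    - [0.05, 0, 0, 0, 0]
    - [0.05, -0.01, 0, 0, 0]
    - [0.05, -0.03, 0, 0, 0]
    - [0.05, -0.04, 0, 0, 0]
    - [0.06, -0.03, 0, 0, 0]
    - [0.06, -0.015, 0, 0, 0]

```text
clock: 24.8
tool_pos: [0.5516, 0.2717, 0.1469]
eef_rot: [0.01, 0.706, -0.009, 0.708]
contact_force: [0.7, -0.1, 0.3]
opening: 0.681
```

```bash
python3 go.py .4578 .1109 .14 -69; python3 look.py 9 wrist
```

```text
clock 24.8 pos [0.5516 0.2717 0.1469] theta 88.5 open 60.0 F [ 0.7 -0.1  0.3] q [-0.11  0.9  -0.8   1.66  0.78  0.92  0.33]
shift tool xyz mm [   6.5 -163.2  -89.6] tilt [ 0.0023  0.0016 -1.    ]
roll rad 2.748857067818751
```

View pics/wrist9.png

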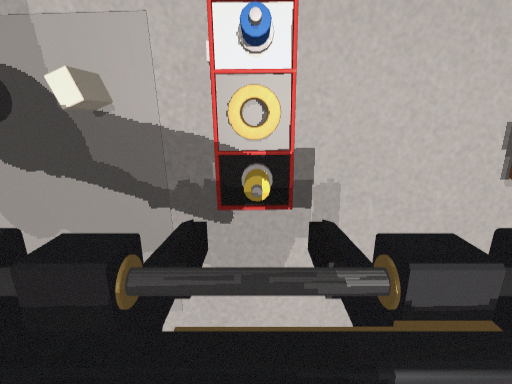

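All three red-tray pieces sit in their wells (blue at (256,25), ring at (254,112), yellow at (257,185)). On to the white block.

Request:
arm_command:
  plan:
    - [0.06, 0, -0.018, -0.01, 0]
    - [0.06, 0, -0.035, -0.019, 0]
    - [0.06, 0, -0.035, -0.02, 0]
    - [0.06, 0, -0.035, -0.02, 0]
    - [0.06, 0, -0.03, -0.016, 0]
    - [0.06, 0, -0.01, -0.005, 0]
    - [0.06, 0, 0, 0, 0.188]
    - [0.06, 0, 0, 0, 0.188]
    - [0.06, 0, 0, 0, 0.188]
    - [0.06, 0, 0, 0, 0.188]
    - [0.06, 0, 0, 0, 0.188]
    - [0.06, 0, 0, 0, 0.188]

```text
clock: 26.35
tool_pos: [0.4575, 0.1119, 0.1444]
eef_rot: [0.387, 0.592, -0.386, 0.592]
contact_force: [-0.4, -0.1, -0.2]
opening: 0.683
```

Request:
arm_command:
  plan:
    - [0.06, 0, 0, 0, 0.188]
    - [0.06, 0, 0, 0, 0.188]
    - [0.06, 0, 0, 0, 0.188]
    - [0.06, 0, 0, 0, 0.188]
    - [0.06, 0, 0, 0, 0.188]
    - [0.06, 0, 0, 0, 0.188]
    - [0.06, 0, 0, 0, 0.188]
    - [0.06, 0, 0, 0, 0.188]
    - [0.06, 0, 0, 0, 0.12]
    - [0.06, 0, 0, 0, 0]
    - [0.06, 0, 0, 0, 0]

```text
clock: 27.72
tool_pos: [0.4571, 0.1111, 0.1445]
eef_rot: [0.695, 0.131, -0.695, 0.131]
contact_force: [0.0, -0.2, 0.8]
opening: 0.682
```

```bash
python3 look.py 10 wrist;python3 - <<'E'
from h import *
f=np.load("pics/wrist10.npz");p,d,Rm,e=f['p'],f['d'],f['R'],f['e'];c=r.calibration('wrist')
W=cloud(c,Rm,e,d)
m=(d>0)&(np.hypot(W[...,0]-.4578,W[...,1]-.1109)<.03)&(W[...,2]>.047)&(W[...,2]<.056)
ys,xs=np.where(m);w=plane(c,Rm,e,np.c_[xs,ys],.05)[:,:2]*1000
print(len(w),cv2.minAreaRect(cv2.convexHull(w.astype(np.float32))))
E
python3 go.py .4578 .1109 .01 -69
```

```text
716 ((456.9160461425781, 109.8312759399414), (30.196147918701172, 21.159025192260742), 20.779672622680664)
clock 27.775 pos [0.457  0.1109 0.1445] theta -68.64 open 60.0 F [ 0.5 -0.5 -0. ] q [-0.3   0.66 -0.05  2.12  0.09  0.37 -1.63]
shift tool xyz mm [134.5   0.4  -0.7] tilt [ 1.e-04  3.e-04 -1.e+00]
roll rad 0.0062045595496262275
```

View pics/wrist10.png

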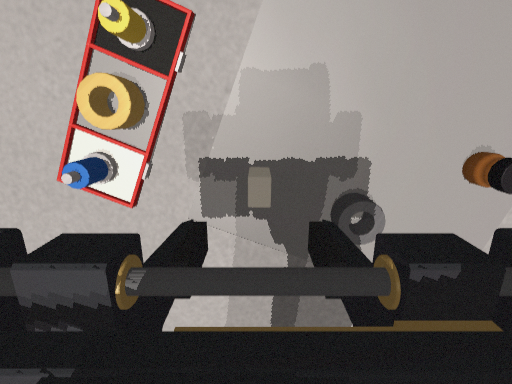

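Request:
arm_command:
  plan:
    - [0.06, 0.025, 0, 0, 0]
    - [0.06, 0.04, 0, 0, 0]
    - [0.06, 0.04, 0, 0, 0]
    - [0.06, 0.018, 0, 0, 0]
    - [0.06, 0.01, 0, 0, 0]
    - [0.06, 0, 0, 0, 0]
    - [0.016, 0, 0, 0, 0]
    - [0.016, 0, 0, 0, 0]
    - [0.016, 0, 0, 0, 0]
    - [0.016, 0, 0, 0, 0]
    - [0.016, 0, 0, 0, 0]

```text
clock: 29.15
tool_pos: [0.4571, 0.1104, 0.012]
eef_rot: [0.695, 0.13, -0.695, 0.13]
contact_force: [0.3, -0.6, 3.5]
opening: 0.244
```

```bash
python3 go.py .487 -.281 .13 -76
```

```text
clock 29.15 pos [0.4571 0.1104 0.012 ] theta -68.79 open 21.5 F [ 0.3 -0.6  3.5] q [-0.33  0.93 -0.01  2.16  0.12  0.04 -1.66]
shift tool xyz mm [-118.   375.7  113.6] tilt [ 6.e-04 -0.e+00 -1.e+00]
roll rad 0.1258367857993957
```

Request:
arm_command:
  plan:
    - [0.016, -0.01, 0, 0, 0]
    - [0.016, -0.03, 0, 0, 0]
    - [0.016, -0.035, 0, 0, 0]
    - [0.016, -0.02, 0, 0, 0]
    - [0.016, -0.005, 0.02, 0.006, 0]
    - [0.016, 0, 0.035, 0.011, 0]
    - [0.016, 0, 0.04, 0.012, 0]
    - [0.016, 0, 0.04, 0.012, 0]
    - [0.016, 0, 0.04, 0.012, 0]
    - [0.016, 0, 0.04, 0.012, 0]
    - [0.016, 0, 0.04, 0.012, 0]
    - [0.016, 0, 0.04, 0.012, 0]

```text
clock: 30.65
tool_pos: [0.4801, -0.1981, 0.1121]
eef_rot: [-0.695, -0.13, 0.695, -0.13]
contact_force: [0.4, -0.9, -1.3]
opening: 0.245
```

Request:
arm_command:
  plan:
    - [0.016, 0, 0.04, 0.012, 0]
    - [0.016, 0, 0.025, 0.008, 0]
    - [0.016, 0, 0.012, 0.004, 0]
    - [0.016, 0, 0, 0, 0.126]
    - [0.016, 0, 0, 0, 0]
    - [0.016, 0, 0, 0, 0]

```text
clock: 31.4
tool_pos: [0.4861, -0.2762, 0.1118]
eef_rot: [-0.702, -0.088, 0.702, -0.087]
contact_force: [-0.2, 0.6, -1.9]
opening: 0.248
```

```bash
python3 go.py .487 -.281 .0165 -76; python3 look.py 11 wrist; python3 - <<'E'
from h import *
f=np.load("pics/wrist11.npz");p,d,Rm,e=f['p'],f['d'],f['R'],f['e'];c=r.calibration('wrist')
W=cloud(c,Rm,e,d);H,S,V=cv2.split(cv2.cvtColor(p,cv2.COLOR_RGB2HSV))
m=(d>0)&(H>100)&(H<125)&(S>80)&(W[...,2]<.015)
ys,xs=np.where(m);w=plane(c,Rm,e,np.c_[xs,ys],.004)[:,:2]*1000
print(len(w),cv2.minAreaRect(cv2.convexHull(w.astype(np.float32))))
E
```

```text
clock 31.4 pos [ 0.4861 -0.2762  0.1118] theta -75.8 open 21.8 F [-0.2  0.6 -1.9] q [ 0.54  0.79 -0.18  1.87  0.26  0.5  -1.14]
shift tool xyz mm [95.3  4.9  0.3] tilt [-3.e-04  5.e-04 -1.e+00]
roll rad 0.0035200739361821495
7222 ((555.6328125, -264.07647705078125), (75.9614028930664, 75.87482452392578), 13.657745361328125)
```

View pics/wrist11.png

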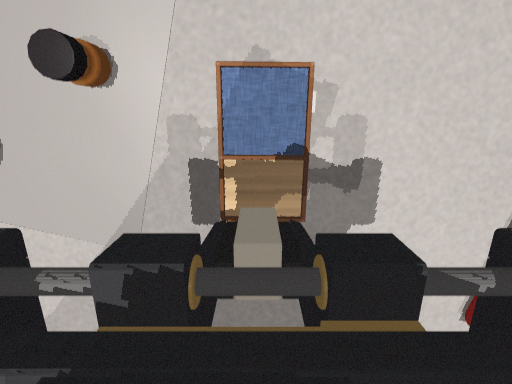

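Request:
arm_command:
  plan:
    - [0.016, 0.015, 0.003, 0, 0]
    - [0.016, 0.03, 0.002, 0, 0]
    - [0.016, 0.028, 0, 0, 0]
    - [0.016, 0.012, 0, 0, 0]
    - [0.016, 0.004, 0, 0, 0]
    - [0.016, 0.002, 0, 0, 0]
    - [0.016, 0.001, 0, 0, 0]
    - [0.016, 0, 0, 0, 0]

```text
clock: 32.45
tool_pos: [0.4876, -0.2823, 0.0203]
eef_rot: [0.702, 0.086, -0.702, 0.086]
contact_force: [0.6, -0.0, -2.0]
opening: 0.252
```

Request:
arm_command:
  plan:
    - [0.016, 0.001, 0, 0, 0]
    - [0.016, 0.001, 0, 0, 0]
    - [0.016, 0.0, 0, 0, 0]

```text
clock: 32.83
tool_pos: [0.4873, -0.2821, 0.0177]
eef_rot: [-0.702, -0.086, 0.702, -0.086]
contact_force: [-0.4, -0.1, -1.6]
opening: 0.246
```

Request:
arm_command:
  plan:
    - [0.016, 0.001, 0, 0, 0]
    - [0.016, 0.0005, 0, 0, 0]
    - [0.016, 0.0, 0, 0, 0]

```text
clock: 33.2
tool_pos: [0.4873, -0.2821, 0.0162]
eef_rot: [-0.702, -0.086, 0.702, -0.086]
contact_force: [0.0, 0.0, -2.6]
opening: 0.248
```

Request:
arm_command:
  plan:
    - [0.016, 0.0005, 0, 0, 0]
    - [0.016, 0.0005, 0, 0, 0]
    - [0.016, 0.0, 0, 0, 0]

```text
clock: 33.58
tool_pos: [0.4873, -0.2821, 0.016]
eef_rot: [0.702, 0.086, -0.702, 0.086]
contact_force: [-1.7, 1.0, 6.5]
opening: 0.247
```

Request:
arm_command:
  plan:
    - [0.03, 0, 0, 0, 0]
    - [0.042, 0, 0, 0, 0]
    - [0.042, 0, 0, 0, 0]
    - [0.042, -0.01, 0, 0, 0]
    - [0.042, -0.03, 0, 0, 0]
    - [0.042, -0.04, 0, 0, 0]
    - [0.08, -0.04, 0, 0, 0]
    - [0.08, -0.01, 0, 0, 0]
    - [0.08, 0, 0, 0, 0]

```text
clock: 34.7
tool_pos: [0.4874, -0.2823, 0.1457]
eef_rot: [0.702, 0.086, -0.702, 0.086]
contact_force: [0.2, 0.4, -0.2]
opening: 0.796
```

```bash
python3 go.py .461 -.0028 .145 104; python3 look.py 12 wrist scene
```

```text
clock 34.7 pos [ 0.4874 -0.2823  0.1457] theta -76.01 open 70.1 F [ 0.2  0.4 -0.2] q [ 0.56  0.74 -0.2   1.84  0.25  0.58 -1.12]
shift tool xyz mm [   0.5 -277.6  -42. ] tilt [ 9.e-04 -6.e-04 -1.e+00]
roll rad -3.1418391949099598
```

View pics/wrist12.png

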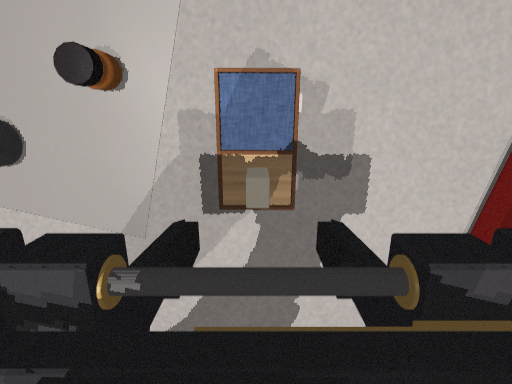

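View pics/scene12.png

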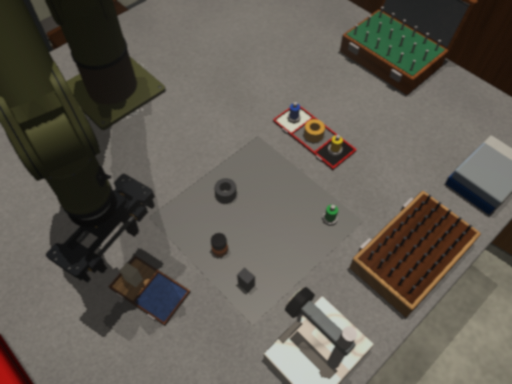

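Request:
arm_command:
  plan:
    - [0.08, 0, -0.02, -0.003, 0]
    - [0.08, 0, -0.035, -0.005, 0]
    - [0.08, 0, -0.04, -0.006, 0]
    - [0.08, 0, -0.04, -0.006, 0]
    - [0.08, 0, -0.04, -0.006, 0]
    - [0.08, 0, -0.04, -0.006, 0]
    - [0.08, 0, -0.035, -0.006, 0]
    - [0.08, 0, -0.02, -0.003, 0]
    - [0.08, 0, -0.008, -0.001, 0]
    - [0.08, 0, 0, 0, -0.188]
    - [0.08, 0, 0, 0, -0.188]
    - [0.08, 0, 0, 0, -0.188]

```text
clock: 36.3
tool_pos: [0.4601, -0.0025, 0.1448]
eef_rot: [-0.649, -0.279, 0.65, -0.279]
contact_force: [0.6, -0.3, -0.2]
opening: 0.907
```

Request:
arm_command:
  plan:
    - [0.08, 0, 0, 0, -0.188]
    - [0.08, 0, 0, 0, -0.188]
    - [0.08, 0, 0, 0, -0.188]
    - [0.08, 0, 0, 0, -0.188]
    - [0.08, 0, 0, 0, -0.188]
    - [0.08, 0, 0, 0, -0.188]
    - [0.08, 0, 0, 0, -0.188]
    - [0.08, 0, 0, 0, -0.188]
    - [0.08, 0, 0, 0, -0.188]
    - [0.08, 0, 0, 0, -0.188]
    - [0.08, 0, 0, 0, -0.188]
    - [0.08, 0, 0, 0, -0.188]

```text
clock: 37.8
tool_pos: [0.4601, -0.0027, 0.1447]
eef_rot: [0.028, 0.707, -0.028, 0.706]
contact_force: [0.5, 0.5, 0.2]
opening: 0.91
```

Request:
arm_command:
  plan:
    - [0.08, 0, 0, 0, -0.188]
    - [0.08, 0, 0, 0, -0.13]
    - [0.08, 0, 0, 0, 0]
    - [0.08, 0, 0, 0, 0]

```text
clock: 38.3
tool_pos: [0.4605, -0.0024, 0.145]
eef_rot: [-0.081, 0.703, 0.081, 0.702]
contact_force: [-0.4, 0.2, -0.1]
opening: 0.91
```

```bash
python3 look.py 13 wrist;python3 - <<'E'
from h import *
f=np.load("pics/wrist13.npz");p,d,Rm,e=f['p'],f['d'],f['R'],f['e'];c=r.calibration('wrist')
W=cloud(c,Rm,e,d)
m=(d>0)&(W[...,2]>.028)&(W[...,2]<.036)&(np.hypot(W[...,0]-.461,W[...,1]+.0028)<.045)
ys,xs=np.where(m);w=plane(c,Rm,e,np.c_[xs,ys],.032)[:,:2]*1000
print(len(w),cv2.minEnclosingCircle(w.astype(np.float32)))
E
python3 go.py .461 -.0028 .010 104
```

```text
1378 ((458.73675537109375, -3.5061705112457275), 24.918766021728516)
clock 38.35 pos [ 0.4606 -0.0024  0.1451] theta 103.22 open 80.0 F [ 0.2  0.5 -0.1] q [ 0.46  0.8  -0.93  2.12  1.    0.76  0.66]
shift tool xyz mm [135.1  -0.5   0.4] tilt [-4.e-04 -3.e-04 -1.e+00]
roll rad -0.013534747153234376
```

View pics/wrist13.png

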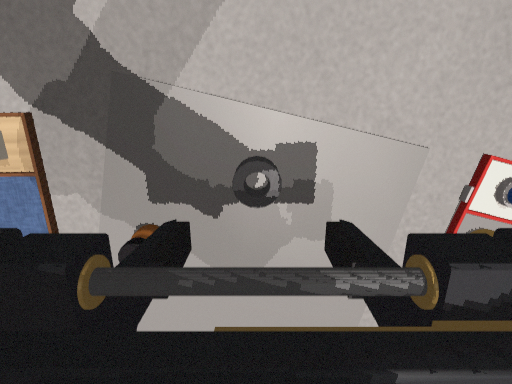

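Request:
arm_command:
  plan:
    - [0.08, 0.025, 0, -0.0005, 0]
    - [0.08, 0.04, 0, 0, 0]
    - [0.08, 0.04, 0, 0, 0]
    - [0.08, 0.02, 0, 0, 0]
    - [0.08, 0.009, 0, 0, 0]
    - [0.08, 0, 0, 0, 0]
    - [0.04, 0, 0, 0, 0]
    - [0.04, 0, 0, 0, 0]
    - [0.04, 0, 0, 0, 0]
    - [0.04, 0, 0, 0, 0]
    - [0.04, 0, 0, 0, 0]

```text
clock: 39.72
tool_pos: [0.4607, -0.0028, 0.0116]
eef_rot: [-0.082, 0.702, 0.082, 0.703]
contact_force: [-0.0, -1.3, 6.1]
opening: 0.552
```

```bash
python3 go.py .5558 -.264 .13 104
```

```text
clock 39.725 pos [ 0.4607 -0.0028  0.0116] theta 103.31 open 48.6 F [-0.  -1.3  6.1] q [ 0.33  1.03 -0.71  2.17  1.47  0.6   0.27]
shift tool xyz mm [-118.  -276.3   32.5] tilt [ 0.001  -0.0011 -1.    ]
roll rad -0.012049029886763266
```

Request:
arm_command:
  plan:
    - [0.04, -0.01, 0, 0, 0]
    - [0.04, -0.03, 0, 0, 0]
    - [0.04, -0.035, 0, 0, 0]
    - [0.04, -0.015, 0, 0, 0]
    - [0.04, -0.005, -0.015, 0.002, 0]
    - [0.04, 0, -0.03, 0.0035, 0]
    - [0.04, 0, -0.035, 0.004, 0]
    - [0.04, 0, -0.035, 0.004, 0]
    - [0.04, 0, -0.035, 0.004, 0]
    - [0.04, 0, -0.035, 0.004, 0]
    - [0.04, 0, -0.035, 0.004, 0]
    - [0.04, 0, -0.03, 0.004, 0]

```text
clock: 41.22
tool_pos: [0.5461, -0.2402, 0.1053]
eef_rot: [-0.082, 0.703, 0.082, 0.702]
contact_force: [0.8, 0.3, -2.8]
opening: 0.553
```

Request:
arm_command:
  plan:
    - [0.04, 0, -0.018, 0.002, 0]
    - [0.04, 0, -0.008, 0.001, 0]
    - [0.04, 0, 0, 0, 0]
    - [0.04, 0, 0, 0, 0]

```text
clock: 41.72
tool_pos: [0.5553, -0.262, 0.1061]
eef_rot: [-0.082, 0.702, 0.083, 0.702]
contact_force: [0.2, -0.2, -3.2]
opening: 0.555
```

```bash
python3 go.py .5558 -.264 .016 104; python3 look.py 14 wrist
```

```text
clock 41.725 pos [ 0.5553 -0.262   0.1061] theta 103.44 open 48.9 F [ 0.2 -0.2 -3.2] q [ 0.82  1.   -0.88  1.68  0.93  0.94  1.37]
shift tool xyz mm [90.1 -2.1  0. ] tilt [-5.e-04  9.e-04 -1.e+00]
roll rad -0.009747519020882625
```

View pics/wrist14.png

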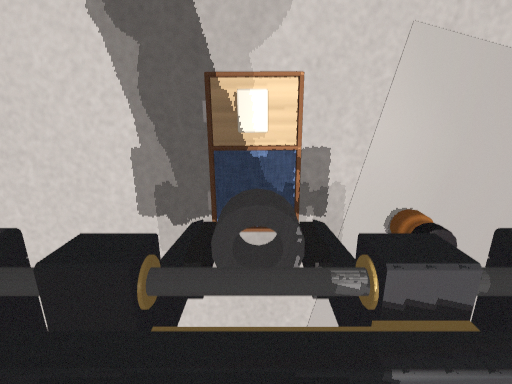

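Request:
arm_command:
  plan:
    - [0.04, 0.015, -0.0015, 0, 0]
    - [0.04, 0.03, 0, 0, 0]
    - [0.04, 0.025, 0, 0, 0]
    - [0.04, 0.012, 0, 0, 0]
    - [0.04, 0.004, 0, 0, 0]
    - [0.04, 0.002, 0, 0, 0]
    - [0.04, 0, 0, 0, 0]

```text
clock: 42.65
tool_pos: [0.5565, -0.2649, 0.0189]
eef_rot: [-0.082, 0.702, 0.082, 0.703]
contact_force: [-0.2, -1.0, -3.2]
opening: 0.553
```

Request:
arm_command:
  plan:
    - [0.04, 0.001, 0, 0, 0]
    - [0.04, 0.0005, 0, 0, 0]
    - [0.04, 0.0, 0, 0, 0]

```text
clock: 43.02
tool_pos: [0.556, -0.2649, 0.0168]
eef_rot: [-0.082, 0.702, 0.082, 0.702]
contact_force: [0.7, -0.8, -3.2]
opening: 0.556
```

Request:
arm_command:
  plan:
    - [0.04, 0.001, 0, 0, 0]
    - [0.04, 0.0005, 0, 0, 0]
    - [0.04, 0.0, 0, 0, 0]

```text
clock: 43.4
tool_pos: [0.5561, -0.2648, 0.0157]
eef_rot: [-0.082, 0.702, 0.082, 0.702]
contact_force: [-1.8, 0.1, 3.0]
opening: 0.551
```

Request:
arm_command:
  plan:
    - [0.055, 0, 0, 0, 0]
    - [0.066, 0, 0, 0, 0]
    - [0.066, 0, 0, 0, 0]
    - [0.066, -0.005, 0, 0, 0]
    - [0.066, -0.02, 0, 0, 0]
    - [0.066, -0.04, 0, 0, 0]
    - [0.066, -0.04, 0, 0, 0]
    - [0.066, -0.04, 0, 0, 0]
    - [0.066, -0.01, 0, 0, 0]
    - [0.066, 0, 0, 0, 0]

```text
clock: 44.65
tool_pos: [0.5561, -0.265, 0.1711]
eef_rot: [-0.082, 0.702, 0.082, 0.703]
contact_force: [-0.6, 0.2, -1.2]
opening: 0.748
```

```bash
python3 look.py 15 wrist scene side; python3 - <<'E'
from h import *
for n in ["wrist","scene","side"]:
    f=np.load(f"pics/{n}15.npz");p,d,Rm,e=f['p'],f['d'],f['R'],f['e'];c=r.calibration(n)
    W=cloud(c,Rm,e,d)
    for nm,x,y,h in [("brass",.481,.270,.036),("blue",.41,.2725,.06),("yel",.551,.271,.06),("white",.487,-.282,.054),("black",.556,-.265,.036),("green",.668,.120,.056),("dark",.655,-.119,.05),("jar",.558,-.106,.05)]:
        m=(d>0)&(np.hypot(W[...,0]-x,W[...,1]-y)<.035)&(W[...,2]>h-.007)&(W[...,2]<h+.03)
        if m.sum()<15: continue
        w=W[m];z=w[:,2]
        print(n,nm,m.sum(),"ctr",((w.max(0)+w.min(0))/2)[:2].round(4),"top med",np.median(z).round(4),"expect",h,"ext",np.ptp(w,axis=0).round(3))
E
```

```text
wrist white 760 ctr [ 0.4864 -0.2818] top med 0.054 expect 0.054 ext [0.033 0.027 0.005]
wrist black 1218 ctr [ 0.5541 -0.265 ] top med 0.0359 expect 0.036 ext [0.049 0.049 0.009]
wrist jar 797 ctr [ 0.5571 -0.1078] top med 0.05 expect 0.05 ext [0.033 0.033 0.009]
scene brass 215 ctr [0.4835 0.2704] top med 0.0351 expect 0.036 ext [0.049 0.05  0.011]
scene blue 16 ctr [0.4099 0.2733] top med 0.0566 expect 0.06 ext [0.011 0.011 0.007]
scene yel 17 ctr [0.5522 0.2695] top med 0.0588 expect 0.06 ext [0.01  0.009 0.008]
scene white 35 ctr [ 0.4889 -0.2743] top med 0.0531 expect 0.054 ext [0.028 0.011 0.008]
scene black 381 ctr [ 0.5556 -0.265 ] top med 0.0356 expect 0.036 ext [0.051 0.049 0.012]
scene green 19 ctr [0.6709 0.1193] top med 0.0553 expect 0.056 ext [0.008 0.011 0.009]
scene dark 175 ctr [ 0.6556 -0.1206] top med 0.0494 expect 0.05 ext [0.031 0.023 0.011]
scene jar 196 ctr [ 0.5588 -0.1081] top med 0.0496 expect 0.05 ext [0.033 0.033 0.01 ]
side brass 635 ctr [0.4818 0.2722] top med 0.0354 expect 0.036 ext [0.05  0.049 0.009]
side blue 46 ctr [0.4099 0.2754] top med 0.0593 expect 0.06 ext [0.009 0.01  0.008]
side yel 41 ctr [0.5514 0.2722] top med 0.0591 expect 0.06 ext [0.011 0.009 0.008]
side white 97 ctr [ 0.4869 -0.2787] top med 0.0529 expect 0.054 ext [0.032 0.026 0.008]
side black 193 ctr [ 0.5542 -0.2622] top med 0.035 expect 0.036 ext [0.047 0.051 0.008]
side green 26 ctr [0.6703 0.1221] top med 0.0547 expect 0.056 ext [0.01  0.009 0.007]
side dark 106 ctr [ 0.6552 -0.1186] top med 0.0489 expect 0.05 ext [0.033 0.024 0.009]
side jar 145 ctr [ 0.5577 -0.1051] top med 0.0491 expect 0.05 ext [0.034 0.032 0.009]
```

View pics/wrist15.png

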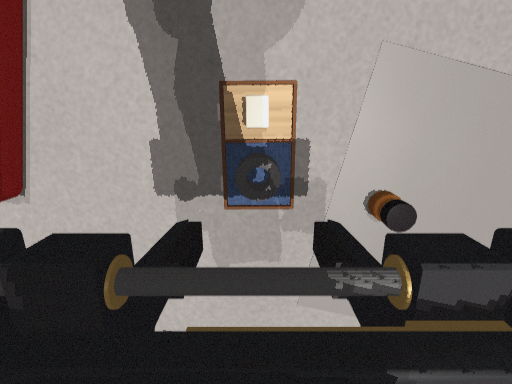

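View pics/side15.png

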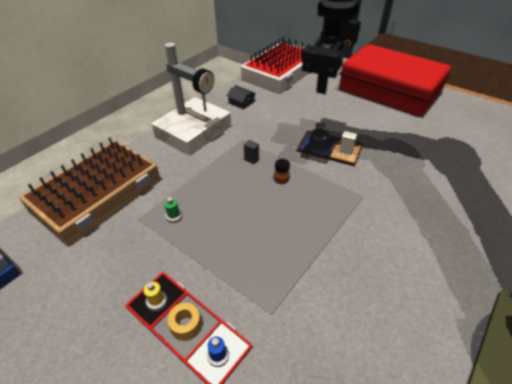

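All five pieces sit upright at their expected heights, and the other three have not moved. The gripper is clear, so I am handing in.

```bash
python3 -c "
from plant import r
print(r.get_state()['clock'], r.finish_job())"
```

```text
the job is handed in; nothing more can be done
44.8 None
```

Both kits are made up and the job is handed in at 44.8 s, within the 128 s limit. I placed the pieces in the order listed: brass ring, blue plug and yellow plug in the red tray, then white block and black ring in the wooden tray. Each was lowered slowly until it touched the floor of its well, then released.

**Placement:** My last pictures show every piece upright in its well. The tops measure within about 1 mm of the expected heights. The one exception is the blue plug in the scene view, which read 3.4 mm low from only 16 pixels. The side view puts that plug within 1 mm.

**Pieces to leave:** The green plug, dark block and amber jar stand where they were, to within about 3 mm, which is the spread between the cameras.

**Forces:** The highest force shown at the end of any move was about 7 N.

**Other readings:**
- The scene and side cameras disagree by up to 5 mm in y, so I used their average and checked it with the wrist camera.
- Joint 6 read 0.04, right at its lower limit, while I picked up the white block. I turned the gripper half round for the black ring, which kept joint 6 clear of that limit.
- The black ring read 48.6 mm across in the grip against a nominal 50 mm, but it was held and set down normally.

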